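# Charge the cordless pack at the lute maker's bench

### The arm

A 7-joint arm with a two-finger parallel gripper is mounted at the origin on the work surface. World frame = base frame: x ahead of the robot, y to its left, z up, the work surface at z = 0. Lengths are in m, angles in rad, forces in N, time in s.
With the tool pointing down it reaches from about 0.425 to 0.875 m from the base axis. Payload 4.7 kg.
Tool frame: the origin (TCP) lies midway between the tips of the shut fingers; the grasp point (between the pads) lies 19 mm behind it; z points along the fingers, y is the direction in which the jaws open and shut (so a half turn about z gives the same grasp; the last joint's range is limited). The gripper opens to 87 mm and grips with 3 to 60 N. Pads are 19 mm wide; open, the fingers measure 117 mm over their backs; the gripper's body (75 mm by 190 mm) begins 51 mm behind the grasp point.
Start: joints at [1.176, 0.321, -0.07, 1.45, 0.023, 1.371, -0.057], TCP at [0.258, -0.596, 0.194] pointing down, gripper open.
Joint ranges: [-2.86, 2.86], [-0.3, 2.09], [-1.38, 1.24], [0.06, 2.45], [-1.56, 4.7], [0.09, 2.05], [-2.69, 2.69]. Speed limits (rad/s): [2.57, 2.57, 3.14, 3.14, 3.14, 3.14, 3.14].

### API

Orientations are given as a rotation vector (axis times angle).
In Python, from bench import get_state, eyes, job gives the robot as it stands. The module is installed in compiled form; this text tells all that it offers.
- The arm moves only by the shell command python3 -m jog 'ROWS' [FORCE]. ROWS is JSON, a list that holds one entry, the list of rows, each a list of 5 numbers: the opening, from 0 (shut) to 1 (fully open), then the shift along the tool's x, y, z in units of 40 mm (1.0 is 40 mm), then the turn about the tool's z in units of 5 degrees (1.0 is 5 degrees). In form: [[[jaw, dx, dy, dz, turn], ...]]. A call has 1 to 10 rows; each row shifts and turns the commanded pose from where the row before left it, along the tool's axes as they then stand; what a row does not reach is not made up. A row lasts 1/8 s, in which the tool goes at most 62.5 mm and 10.7 degrees, less where a joint would pass 70% of its speed; a pose out of reach is approached as far as the arm can. A call is refused whole if a number of a shift passes 1 or a number of a turn 1, either way. A call with a gripper value outside its range is refused whole. The fingers move at their own pace and stop on an object; FORCE is the grip in N (left out, the last holds). Time passes only in rows, so rows that do not move let the fingers close. It gives the time, the measured TCP pose, the force and the opening at its end, in the units of the state.
- get_state(): the state, without advancing time (a new reading comes with each control period).
- eyes.get_image(name): name is "side" or "top" or "wrist"; returns (picture, depth): 384x512x3 uint8, red, green, blue; 384x512 float32, m along the optical axis (not along the pixel's ray), 0 where there is no reading.
- eyes.camera_params(name): a dict with "camera_matrix" (3x3 intrinsics, pixels), "pose" (4x4, takes a point from camera to world coordinates); the wrist camera has in their place "mount" (4x4, takes a point from camera to tool coordinates, whose origin is the TCP and whose axes are the flange's). Camera axes: x right, y down, z forward; pixel columns grow to the right and rows downward; lengths in m; the calibration is good to about 2 mm. A picture is of the moment at which its call begins: read the wrist's pose just before it. camera_params takes no time and is no camera call.
- job.close_job(): hands the job in, once; it reports no verdict.
The state is a dict: "time": time; "joint_positions": joint angles; "qd": joint speeds; "joint_torque": joint torques, N m; "position": TCP position; "tool_rot": TCP orientation; "ft_force": force on the tool from outside, world axes, zero at the start; "torque": the same for the moment, N m; "grip_width": opening from 0.0 (shut) to 1.0 (fully open).
Only numpy, scipy, OpenCV 4.12 (cv2) and the standard library are available. Lean on these libraries where they do the work, as an engineer would, in place of code of your own. Each camera call takes 0.05 s, during which the arm holds its last target. There are 200 camera calls.

### The job

Slide the blue battery, orange nose first, into the charging dock's shoe from its open flared end, pushing it fully home against the end block until the detent clicks. Then push the green switch cap on the end block all the way down to start charging. Leave the white jar, the hand plane and the chisel where they are.

Things in the scene. Friction and masses are not known exactly. Their poses are not given: they have to be found in the camera images.
- dock: Grey charging dock, fixed, 225 long (x) x 100 wide; flat deck 25 above the bench, from x -120 to 45. Origin: at bench level, under the middle of the battery's home place; +x is the way the battery slides in (away from the robot), z up. A battery fully home has the dock's x, y and yaw, with its origin 25 mm above the dock's. On the deck is a black lipped shoe (see mouth).
- mouth (a point): Centre of the shoe's mouth, on the deck, at dock x -45. From here to dock x 42 two black walls stand 43 apart (55 outside), 11.5 high, with lips 4 thick, underside 7.5 above the deck, leaving a slot 28 wide: the battery's T-foot goes in only from this end. Two orange guides, 11.5 high, no lips, flare the way in from 43 wide here to about 66 wide at dock x -77.
- landing (a point): Point on the flat open deck before the mouth, at dock x -94: with its origin set down here (25 mm above the bench) and the dock's yaw, the battery's foot lies between the guides, 6 mm short of the mouth, and slides straight in along dock +x.
- stop (a point): Top edge of the black end block's face, at dock x 45, 65 mm above the bench. The battery's body meets this face when home. The block reaches to dock x 105 and is 100 wide.
- battery: Blue battery, orange nose band at its +x end, about 0.42 kg, upright on a grey T-foot. Origin: middle of the foot's underside; x to the nose, z up. Body 90 long x 56 wide (y) x 46 high, 14 to 60 above the origin. Foot: flange 40 wide, 6 thick, x -40 to 43 (front edge bevelled below), gap x 11 to 33 for the detent; web 24 wide. The body stays above the shoe's walls, so its sides can stay gripped.
- detent (a joint): Sprung steel roller, 16 wide, in the shoe's floor at dock x 22. 0 = up (4 mm proud of the deck); the battery's flange presses it 2 to 4 mm down. It takes about 4 to 12 N of sliding push to ride over (from 26 mm to about 4 mm short of home); it springs back up to 0 in the flange's gap when the battery is home, and so holds it.
- cap (a joint): Travel of the green switch cap: 0 = fully raised, 0.012 m = fully down. It starts at most 3 mm down, is held by 4 N of friction and stays where it is left.
- cap_top (a point): Centre of the top face of the green switch cap, a disc 32 across and 12 thick on a stem, on top of the end block at dock x 78. The top is 91 mm above the bench when raised and 79 when fully down.
- jar: White jar with a white screw cap, 64 across x 75 high, loose bystander. Origin: centre of its underside.
- plane: Steel hand plane, 160 x 50 x about 55 high, loose bystander. Origin: centre of its sole.
- chisel: Chisel lying down, wooden handle (-x half) and steel blade (+x half), 220 x 27 x 27, loose bystander. Origin: at the middle, on the bench.
There are look-alikes about, which are no part of the job. There is more than one size of the dock; the one meant has the size given above. Several things look just like the battery: the one meant starts farthest to the robot's left.

How it is judged:
By the outcome, as a careful person would: the job done as asked, in the order asked, and still so for the second after the job is handed in, with the robot touching nothing.
It also fails if it takes over 48 s, if anything falls off the work surface, if the arm or the gripper's body presses on something with over 40 N, if the wrist force passes 120 N, or if a joint passes its speed limit or range.

## Working session

There is one attempt and no reset: what is moved stays moved. The work goes in short steps, Python scripts to look and compute and a shell command to move; the robot and the scene stay as the last step left them, time stands still between calls to the robot, and variables do not carry over. Pictures are saved under pics/ and viewed, about 8 in all and at most 12, crops included, and the job is handed in when it is done.

```bash
mkdir -p pics
cat > h.py <<'E'
import numpy as np, cv2
from bench import get_state, eyes, job
from scipy.spatial.transform import Rotation as R
def tool():
    s=get_state(); T=np.eye(4); T[:3,:3]=R.from_rotvec(s["tool_rot"]).as_matrix(); T[:3,3]=s["position"]; return s,T
def grab(name):
    s,T=tool(); p=eyes.camera_params(name); im,d=eyes.get_image(name)
    P=p["pose"] if "pose" in p else T@np.array(p["mount"])
    return im,d,np.array(p["camera_matrix"]),np.array(P)
def cloud(d,K,P):
    v,u=np.mgrid[0:d.shape[0],0:d.shape[1]]
    c=np.stack([(u-K[0,2])/K[0,0]*d,(v-K[1,2])/K[1,1]*d,d],-1)
    w=c@P[:3,:3].T+P[:3,3]; w[d<=0]=np.nan; return w
def save(n,im,crop=None,s=1):
    if crop: im=im[crop[1]:crop[3],crop[0]:crop[2]]
    cv2.imwrite(f"pics/{n}.png",cv2.resize(im[...,::-1],None,fx=s,fy=s,interpolation=cv2.INTER_CUBIC))
E
python3 - <<'E'
from h import *
for n in("top","side"):
    im,d,K,P=grab(n); np.savez(f"{n}0.npz",im=im,d=d,K=K,P=P); save(n+"0",im,None,1.5); print(n,P.round(3).tolist(),K.round(1).tolist())
s,T=tool(); print(s); print(T.round(3))
E
```

```text
top [[-0.024, -0.982, 0.186, 0.241], [-1.0, 0.024, -0.0, -0.032], [-0.004, -0.186, -0.983, 1.354], [0.0, 0.0, 0.0, 1.0]] [[461.7, 0.0, 256.5], [0.0, 461.7, 196.6], [0.0, 0.0, 1.0]]
side [[-0.964, -0.145, 0.223, 0.265], [-0.266, 0.544, -0.796, 0.702], [-0.006, -0.827, -0.563, 0.614], [0.0, 0.0, 0.0, 1.0]] [[384.0, 0.0, 257.1], [0.0, 384.0, 189.0], [0.0, 0.0, 1.0]]
{'time': 0.1, 'joint_positions': array([ 1.17606673,  0.32172967, -0.07007238,  1.45155965,  0.0226293 ,
        1.37076676, -0.05690849]), 'qd': array([-0.00044086, -0.00177805,  0.00217821, -0.00267313, -0.0002895 ,
       -0.00013669, -0.00144555]), 'joint_torque': array([-1.71807174e-04, -4.92571557e+01, -4.05735550e-01, -3.13396668e+01,
       -6.41230540e-02,  3.95461684e-02,  6.22866060e-05]), 'position': array([ 0.2581222 , -0.59596993,  0.19337995]), 'tool_rot': array([-3.07460124e+00, -6.37418659e-01,  7.24685662e-04]), 'ft_force': array([ 0.25398621, -1.10252575,  0.35336989]), 'torque': array([-0.00236665,  0.03401502,  0.06812617]), 'grip_width': 0.9999997184598431}
[[ 0.918  0.398 -0.001  0.258]
 [ 0.398 -0.918  0.001 -0.596]
 [-0.    -0.002 -1.     0.193]
 [ 0.     0.     0.     1.   ]]
```

View pics/top0.png

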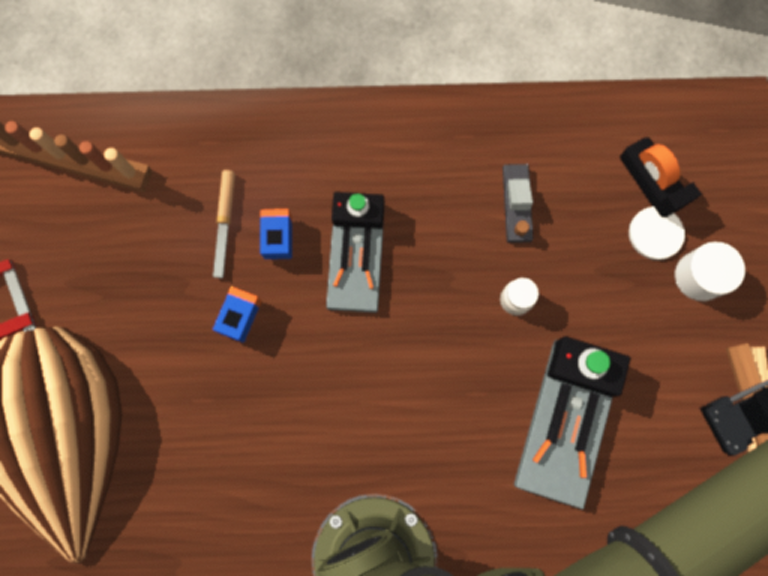

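View pics/side0.png

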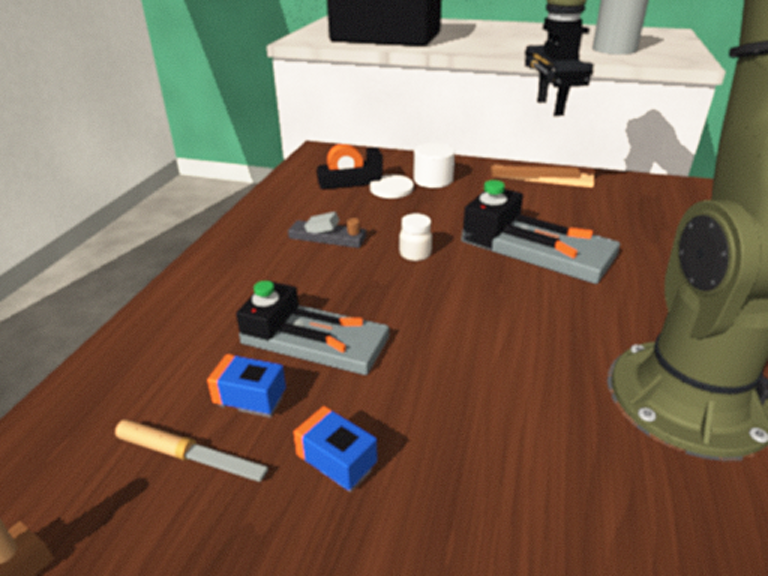

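The top picture shows two batteries, at (275,233) and (236,314), and two docks, at (355,250) and (575,420). The chisel is at (222,225), the plane at (518,203) and the jar at (520,296). I'll measure the dock lengths and both batteries' positions.

Run:
```python
from h import *
z=np.load("top0.npz"); w=cloud(z["d"],z["K"],z["P"]); im=z["im"]
def rect(m,n):
    p=w[m][:,:2]; p=p[~np.isnan(p[:,0])]
    r=cv2.minAreaRect((p*1000).astype(np.float32)); print(n,len(p),np.round(r[0],1),np.round(r[1],1),round(r[2],1), 'zmed',np.nanmedian(w[m][:,2]).round(4))
    return r
hsv=cv2.cvtColor(im,cv2.COLOR_RGB2HSV).astype(int); H,S,V=hsv[...,0],hsv[...,1],hsv[...,2]
yy,xx=np.mgrid[0:384,0:512]
def box(a,b,c,d): return (xx*1.5>a)&(xx*1.5<c)&(yy*1.5>b)&(yy*1.5<d)
for n,b in(("batA",(200,275,265,350)),("batB",(255,200,300,268))):
    B=box(*b); top=B&(w[...,2]>.05); rect(top,n+" top")
    bl=top&(H>100)&(H<125)&(S>150); o=top&((H<15))&(S>180)&(V>150)
    cb=np.nanmean(w[bl],0); co=np.nanmean(w[o],0); v=co-cb; print(cb.round(4),co.round(4),"yaw",np.degrees(np.arctan2(v[1],v[0])).round(1))
for n,b in(("dockL",(315,180,395,320)),("dockR",(500,325,640,515))):
    B=box(*b); rect(B&(w[...,2]>.012)&(w[...,2]<.11),n+" all"); rect(B&(w[...,2]>.05),n+" block+cap")
    rect(B&(w[...,2]>.012)&(w[...,2]<.035),n+" deck")
    g=B&(H>45)&(H<80)&(S>120)&(w[...,2]>.05); rect(g,n+" cap")
z.close()
```

```text
batA top 633 [459.7 252.7] [57.1 90.7] 68.1 zmed 0.0599
[0.4505 0.2541 0.0596] [0.4956 0.2369 0.0604] yaw -20.8
batB top 588 [618.3 179.9] [56.8 92.1] 89.8 zmed 0.0602
[0.6083 0.1777 0.0599] [0.6576 0.1771 0.0606] yaw -0.7
dockL all 2660 [578.9  24.3] [100.4 226.5] 85.0 zmed 0.0282
dockL block+cap 705 [659.7  17.3] [99.5 61.9] 86.6 zmed 0.0656
dockL deck 1661 [556.6  26.2] [100.4 181.7] 85.0 zmed 0.0253
dockL cap 83 [667.1  17.6] [37. 26.] 4.1 zmed 0.0901
dockR all 5008 [ 233.1 -369.4] [131.2 308.8] 70.6 zmed 0.0351
dockR block+cap 1540 [ 269.1 -382.4] [130.3 232. ] 71.2 zmed 0.0839
dockR deck 2481 [ 232.2 -369.1] [131.2 306.8] 70.6 zmed 0.0317
dockR cap 180 [ 346.5 -415.6] [35.2 52.8] 15.2 zmed 0.1176
```

The left dock measures 226 x 100 mm with its deck at 25 mm, so it is the right one. The right dock is 309 x 131. Battery A at (236,314) has y=0.253 against 0.180 for B, so A is farthest left. I'll move over it and check with the wrist camera.

```bash
python3 -m jog '[[[1,1,0,0,0.94],[1,1,0,0,0.94],[1,1,0,0,0.94],[1,1,0,0,0.94],[1,1,0,0,0.92],[1,0,-1,0,0],[1,0,-1,0,0],[1,0,-1,0,0],[1,0,-1,0,0],[1,0,-1,0,0]]]' 40
python3 -m jog '[[[1,0,-1,0,0],[1,0,-1,0,0],[1,0,-1,0,0],[1,0,-1,0,0],[1,0,-1,0,0],[1,0,-1,0,0],[1,0,-1,0,0],[1,0,-1,0,0],[1,0,-1,0,0],[1,0,-1,0,0]]]'
```

```text
time: 1.35
position: [0.4507, -0.3468, 0.1939]
tool_rot: [-3.141, -0.001, 0.001]
ft_force: [-1.2, -0.1, -0.0]
grip_width: 0.996
time: 2.6
position: [0.4504, 0.0529, 0.1941]
tool_rot: [3.141, 0.001, -0.0]
ft_force: [0.3, -0.1, -0.5]
grip_width: 1.0
```

```bash
python3 -m jog '[[[1,0,-1,0,0],[1,0,-1,0,0],[1,0,-1,0,0],[1,0,-1,0,0],[1,0,-1,0,0],[1,0,0,0,0.9],[1,0,0,0,0.9],[1,0,0,0,0.9],[1,0,0,0,0.9],[1,0,0,0,0.8]]]'
cat >> h.py <<'E'
def delta(x,y,z,yaw):
    s,T=tool(); th=np.degrees(np.arctan2(T[1,0],T[0,0])); v=np.array([x,y,z])-T[:3,3]
    print("at",T[:3,3].round(4),"yaw",th.round(2),"tool units",(T[:3,:3].T@v/.04).round(3),"turn",((th-yaw)/5).round(3))
E
python3 - <<'E'
from h import *
im,d,K,P=grab("wrist"); save("w1",im); w=cloud(d,K,P)
m=(w[...,2]>.052)&(w[...,2]<.07)&(np.hypot(w[...,0]-.46,w[...,1]-.253)<.08)
p=(w[m][:,:2]*1000).astype(np.float32); r=cv2.minAreaRect(p); print(r,len(p),np.median(w[m][:,2])); print(cv2.boxPoints(r))
delta(.4597,.2527,.06,-21.9)
E
```

```text
time: 3.85
position: [0.4504, 0.2515, 0.1939]
tool_rot: [3.083, -0.602, -0.001]
ft_force: [-0.2, 0.2, 0.4]
grip_width: 0.997
((458.43267822265625, 252.13890075683594), (56.352684020996094, 90.49546813964844), 67.7367172241211) 5173 0.06073728513159171
[[405.88306 243.20575]
 [489.63232 208.92033]
 [510.9823  261.07205]
 [427.23303 295.35748]]
at [0.4505 0.2514 0.1939] yaw -22.23 tool units [ 0.204 -0.119  3.348] turn -0.065
```

View pics/w1.png

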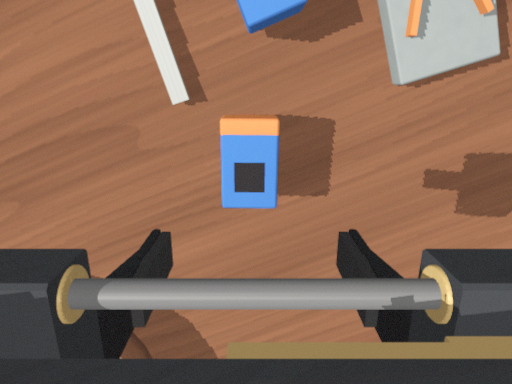

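The wrist view shows battery A at (250,163), orange nose up, aligned with the jaws; battery B is at (270,10) and the chisel at (165,50). Next I descend, grip and lift slightly.

```bash
python3 -m jog '[[[1,0.18,-0.09,0.5,0],[1,0,0,1,0],[1,0,0,1,0],[1,0,0,1,0],[1,0,0,0.5,0],[1,0,0,0.27,0],[0,0,0,0,0],[0,0,0,0,0],[0,0,0,0,0],[0,0,0,0,0]]]' 40
python3 -m jog '[[[0,0,0,0,0],[0,0,0,-0.5,0],[0,0,0,-1,0],[0,0,0,-0.7,0],[0,0,0,0,0]]]'
python3 - <<'E'
from h import *
c,s_=np.cos(np.radians(-5)),np.sin(np.radians(-5)); O=np.array([.5864,.02365])
L=O-.094*np.array([c,s_]); print(L); delta(L[0],L[1],.11,-5)
E
```

```text
time: 5.15
position: [0.4595, 0.2527, 0.0243]
tool_rot: [-3.083, 0.599, -0.002]
ft_force: [1.7, -0.6, 0.7]
grip_width: 0.634
time: 5.78
position: [0.4599, 0.2528, 0.1129]
tool_rot: [-3.083, 0.599, -0.005]
ft_force: [0.3, 0.9, -3.0]
grip_width: 0.636
[0.4927577  0.03184264]
at [0.4599 0.2528 0.1129] yaw -21.99 tool units [2.829 4.815 0.071] turn -3.398
```

```bash
python3 -m jog '[[[0,0,0,0,-0.85],[0,0,0,0,-0.85],[0,0,0,0,-0.85],[0,0,0,0,-0.85],[0,0.2,0.9,0,0],[0,0.2,0.9,0,0],[0,0.2,0.9,0,0],[0,0.2,0.9,0,0],[0,0,0.9,0,0],[0,0,0.9,0,0]]]'
python3 -m jog '[[[0,0,0,0,0],[0,0,0,0,0]]]'
python3 - <<'E'
from h import *
im,d,K,P=grab("wrist"); save("w2",im,None,1.5); w=cloud(d,K,P); np.savez("w2.npz",im=im,d=d,w=w)
delta(.49276,.03184,.11,-5)
def rect(m,n):
    p=(w[m][:,:2]*1000).astype(np.float32); r=cv2.minAreaRect(p); print(n,len(p),np.round(r[0],1),np.round(r[1],1),round(r[2],2),np.median(w[m][:,2]).round(4)); print(cv2.boxPoints(r).round(1).tolist())
hsv=cv2.cvtColor(im,cv2.COLOR_RGB2HSV).astype(int); H,S,V=[hsv[...,i] for i in range(3)]
near=np.hypot(w[...,0]-.586,w[...,1]-.024)<.16
rect(near&(w[...,2]>.058)&(w[...,2]<.07)&(w[...,0]>.6),"block")
rect(near&(H>45)&(H<80)&(S>120)&(w[...,2]>.07),"cap")
o=near&(H<18)&(S>160)&(w[...,2]>.028)&(w[...,2]<.045)
for k,q in(("left",o&(w[...,1]>.03)),("right",o&(w[...,1]<.03))):
    if q.sum()>20: rect(q,k)
m=near&(V<60)&(w[...,2]>.03)&(w[...,2]<.042)&(w[...,0]>.53)&(w[...,0]<.63)
rect(m,"walls")
E
```

```text
time: 7.02
position: [0.4701, 0.0329, 0.1092]
tool_rot: [3.138, -0.137, -0.006]
ft_force: [0.7, 0.1, -2.8]
grip_width: 0.641
time: 7.28
position: [0.4708, 0.0347, 0.11]
tool_rot: [-3.138, 0.136, 0.004]
ft_force: [-0.0, 0.2, -4.0]
grip_width: 0.637
at [0.4711 0.0353 0.1104] yaw -4.91 tool units [0.547 0.039 0.008] turn 0.018
block 1422 [608.4 166.7] [33.2 16.8] 89.89 0.0608
[[600.0, 150.10000610351562], [616.7999877929688, 150.10000610351562], [616.9000244140625, 183.3000030517578], [600.0, 183.3000030517578]]
cap 0 [0. 0.] [0. 0.] 0.0 nan
[[0.0, 0.0], [0.0, 0.0], [0.0, 0.0], [0.0, 0.0]]
walls 1 [542.2  12.1] [0. 0.] 0.0 0.0364
[[542.2000122070312, 12.100000381469727], [542.2000122070312, 12.100000381469727], [542.2000122070312, 12.100000381469727], [542.2000122070312, 12.100000381469727]]
  return _methods._mean(a, axis=axis, dtype=dtype,
  ret = ret.dtype.type(ret / rcount)
```

View pics/w2.png

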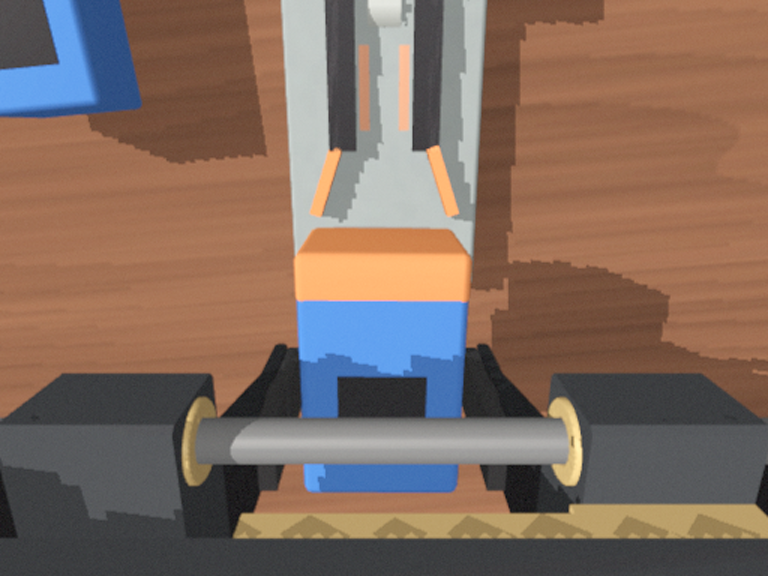

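The battery (top at x 300-465, nose at row 265) lines up with the shoe's centreline at about column 384. I'll check this numerically from the depth points before lowering.

Run:
```python
from h import *
z=np.load("w2.npz"); w=z["w"]; im=z["im"]; v,u=np.mgrid[0:384,0:512]
hsv=cv2.cvtColor(im,cv2.COLOR_RGB2HSV).astype(int); H,S,V=[hsv[...,i] for i in range(3)]
W=w.copy(); R5=np.radians(-5); O=np.array([.5864,.02365])
def dk(p): q=p[...,:2]-O; return np.stack([q[...,0]*np.cos(R5)+q[...,1]*np.sin(R5),-q[...,0]*np.sin(R5)+q[...,1]*np.cos(R5)],-1)
D=dk(W)
def edges(m,n):
    rows=[]
    for r in np.unique(v[m]):
        k=m[r]; 
        if k.sum()<8: continue
        rows.append((np.nanmean(D[r,k,0]),D[r,k,1].max(),D[r,k,1].min()))
    a=np.array(rows)*1000; c=(a[:,1]+a[:,2])/2
    f=np.polyfit(a[:,0],c,1); print(n,"x",a[:,0].min().round(1),a[:,0].max().round(1),"width",np.median(a[:,1]-a[:,2]).round(1),"centre y",np.median(c).round(2),"slope deg",np.degrees(f[0]).round(2))
reg=(u>185)&(u<330)
edges(reg&(v<140)&(W[...,2]>.015)&(W[...,2]<.045),"deck")
edges((u>200)&(u<300)&(v<103)&(W[...,2]>.031)&(W[...,2]<.045),"walls (55)")
edges((u>190)&(u<320)&(v>170)&(v<230)&(W[...,2]>.13),"battery top")
m=(u>190)&(u<320)&(v>150)&(v<230)&(W[...,2]>.13)&(H<18)&(S>150); print("nose front dock x",np.nanmax(D[m][:,0]), "z",np.nanmedian(W[m][:,2]))
g=(v>95)&(v<148)&(W[...,2]>.03)&(W[...,2]<.045)&(H<18)&(S>150)
print("guides x",np.nanpercentile(D[g][:,0],[1,99]),"y",np.nanpercentile(D[g][:,1],[1,99]))
```

```text
deck x -75.9 23.1 width 98.7 centre y -1.13 slope deg 0.12
walls (55) x -46.7 21.5 width 54.3 centre y -1.0 slope deg 0.11
battery top x -101.8 -72.6 width 55.4 centre y -0.11 slope deg -0.48
nose front dock x -0.07108721130821259 z 0.13924980770285889
guides x [-0.05204821 -0.04681842] y [-0.02496055 -0.02309835]
```

```bash
python3 -m jog '[[[0,0.3,0.03,0,0],[0,0.25,0,0,0],[0,0,0,0.5,0],[0,0,0,0.5,0],[0,0,0,0.35,0],[0,0,0,0.1,0],[0,0,0,0,0],[0,0,0,0,0]]]'
python3 -c "
from h import *
delta(.4927,.0307,.0493,-5); print(get_state()['ft_force'])"
```

```text
time: 8.32
position: [0.4945, 0.0313, 0.0543]
tool_rot: [3.138, -0.136, 0.002]
ft_force: [0.8, -0.3, -3.3]
grip_width: 0.634
at [0.4945 0.0313 0.0543] yaw -4.98 tool units [-0.044  0.018  0.125] turn 0.004
[ 0.84419591 -0.34493265 -3.30127755]
```

```bash
python3 -m jog '[[[0,0,0,0.05,0],[0,0,0,0,0]]]'; python3 -m jog '[[[0,0,0,0.05,0],[0,0,0,0,0]]]'
python3 -m jog '[[[0,0,0,0.03,0],[0,0,0,0,0]]]'
```

```text
time: 8.57
position: [0.4938, 0.0312, 0.0517]
tool_rot: [3.138, -0.136, 0.0]
ft_force: [1.0, 0.3, -3.5]
grip_width: 0.64
time: 8.82
position: [0.4936, 0.0312, 0.0494]
tool_rot: [3.138, -0.136, -0.0]
ft_force: [-0.4, -0.2, -4.4]
grip_width: 0.638
time: 9.07
position: [0.4938, 0.0313, 0.0492]
tool_rot: [3.138, -0.136, -0.0]
ft_force: [-3.5, -0.4, 5.4]
grip_width: 0.638
```

```bash
python3 -m jog '[[[0,0.1,0.015,-0.02,0],[0,0.15,0,0,0],[0,0.15,0,0,0],[0,0.15,0,0,0],[0,0,0,0,0]]]'; python3 -m jog '[[[0,0.25,0,0,0],[0,0.25,0,0,0],[0,0.25,0,0,0],[0,0,0,0,0]]]'
```

```text
time: 9.7
position: [0.5169, 0.0287, 0.0492]
tool_rot: [-3.138, 0.136, -0.003]
ft_force: [-0.7, 0.1, 0.6]
grip_width: 0.637
time: 10.2
position: [0.5472, 0.0261, 0.0492]
tool_rot: [-3.138, 0.136, -0.004]
ft_force: [0.2, 0.7, 0.4]
grip_width: 0.635
```

The battery has entered the shoe freely. Next I push on through the detent.

```bash
python3 -m jog '[[[0,0.25,0,0,0],[0,0.15,0,0,0],[0,0.15,0,0,0],[0,0,0,0,0]]]'; python3 -m jog '[[[0,0.15,0,0,0],[0,0.15,0,0,0],[0,0,0,0,0]]]'; python3 -m jog '[[[0,0.1,0,0,0],[0,0.05,0,0,0],[0,0,0,0,0]]]'
```

```text
time: 10.7
position: [0.5666, 0.0246, 0.0492]
tool_rot: [3.139, -0.136, -0.003]
ft_force: [-6.0, 0.1, 7.4]
grip_width: 0.64
time: 11.08
position: [0.5821, 0.0228, 0.0497]
tool_rot: [-3.138, 0.137, -0.008]
ft_force: [4.4, 0.8, 1.6]
grip_width: 0.637
time: 11.45
position: [0.5839, 0.0227, 0.0492]
tool_rot: [3.138, -0.136, -0.005]
ft_force: [-4.1, -0.2, 7.4]
grip_width: 0.637
```

```bash
python3 -m jog '[[[0,0.08,0,0,0],[0,0,0,0,0]]]'; python3 -m jog '[[[0,0.08,0,0,0],[0,0,0,0,0],[0,0,0,0,0]]]'
```

```text
time: 11.7
position: [0.5859, 0.0227, 0.0492]
tool_rot: [3.138, -0.136, -0.009]
ft_force: [-6.1, 0.5, 8.6]
grip_width: 0.633
time: 12.08
position: [0.5862, 0.0227, 0.0491]
tool_rot: [3.137, -0.135, -0.018]
ft_force: [-14.1, 0.1, 15.0]
grip_width: 0.635
```

```bash
python3 -m jog '[[[0,0.08,0,-0.02,0],[0,0,0,0,0],[0,0,0,0,0]]]'; python3 -m jog '[[[0,-0.2,0,0.0,0],[0,0,0,0,0]]]'
python3 - <<'E'
from h import *
im,d,K,P=grab("side"); save("s2",im,(140,170,290,260),5)
E
```

```text
time: 12.45
position: [0.5861, 0.0226, 0.0491]
tool_rot: [3.136, -0.134, -0.029]
ft_force: [-21.1, 0.2, 18.1]
grip_width: 0.64
time: 12.7
position: [0.5853, 0.0226, 0.0493]
tool_rot: [3.138, -0.136, -0.004]
ft_force: [-2.6, -0.5, 0.5]
grip_width: 0.632
```

View pics/s2.png

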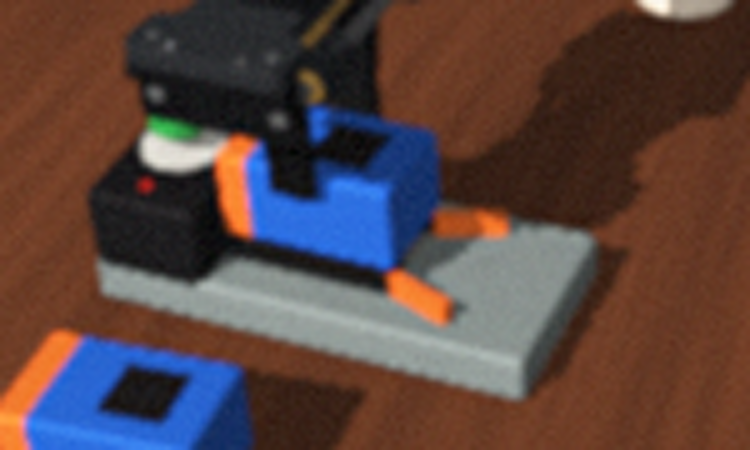

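The side view shows the orange nose flush with the black block at about (228,190), and the force rose to 21 N without further motion. Now I release, lift and inspect.

```bash
python3 -m jog '[[[1,0,0,0,0],[1,0,0,0,0],[1,0,0,0,0],[1,0,0,0,0],[1,0,0,-0.5,0],[1,0,0,-1,0],[1,-0.5,0,-1,0],[1,-0.5,0,-1,0],[1,0,0,0,0],[1,0,0,0,0]]]'
python3 - <<'E'
from h import *
im,d,K,P=grab("wrist"); save("w3",im,None,1.5); w=cloud(d,K,P)
R5=np.radians(-4.88); O=np.array([.5864,.0226])
q=w[...,:2]-O; D=np.stack([q[...,0]*np.cos(R5)+q[...,1]*np.sin(R5),-q[...,0]*np.sin(R5)+q[...,1]*np.cos(R5)],-1)
hsv=cv2.cvtColor(im,cv2.COLOR_RGB2HSV).astype(int); H,S,V=[hsv[...,i] for i in range(3)]
near=(np.abs(D[...,0])<.12)&(np.abs(D[...,1])<.06)
g=near&(H>45)&(H<80)&(S>100)&(w[...,2]>.07); print("cap",g.sum(),(w[g][:,:2].min(0)+w[g][:,:2].max(0))/2,np.median(w[g][:,2]))
for n,b in(("bat",near&(w[...,2]>.08)&(D[...,0]<.05)&(((H>100)&(H<125)&(S>120))|((H<18)&(S>160)))),("block",near&(w[...,2]>.06)&(w[...,2]<.07)&(D[...,0]>.04))):
    p=(D[b]*1000).astype(np.float32); r=cv2.minAreaRect(p); print(n,len(p),r,np.percentile(p,[0.5,99.5],axis=0).round(1).tolist(),np.median(w[b][:,2]))
delta(.5864+.078*np.cos(R5),.0226+.078*np.sin(R5),.1,-4.88)
E
```

```text
time: 14.0
position: [0.5473, 0.0258, 0.1907]
tool_rot: [3.138, -0.137, 0.002]
ft_force: [0.8, 0.4, -0.2]
grip_width: 1.0
cap 1119 [0.66301994 0.01627136] 0.09052935759533798
bat 4062 ((-8.692058563232422, -0.3316535949707031), (55.0672721862793, 72.92721557617188), 89.3300552368164) [[-44.6, -27.6], [27.5, 26.9]] 0.08563057795369486
block 7098 ((73.91512298583984, -0.1107635498046875), (100.24578857421875, 58.82368850708008), 89.90115356445312) [[44.5, -49.4], [102.9, 49.2]] 0.0655383936762387
at [0.5469 0.0258 0.1897] yaw -4.98 tool units [ 2.941 -0.011  2.241] turn -0.021
```

View pics/w3.png

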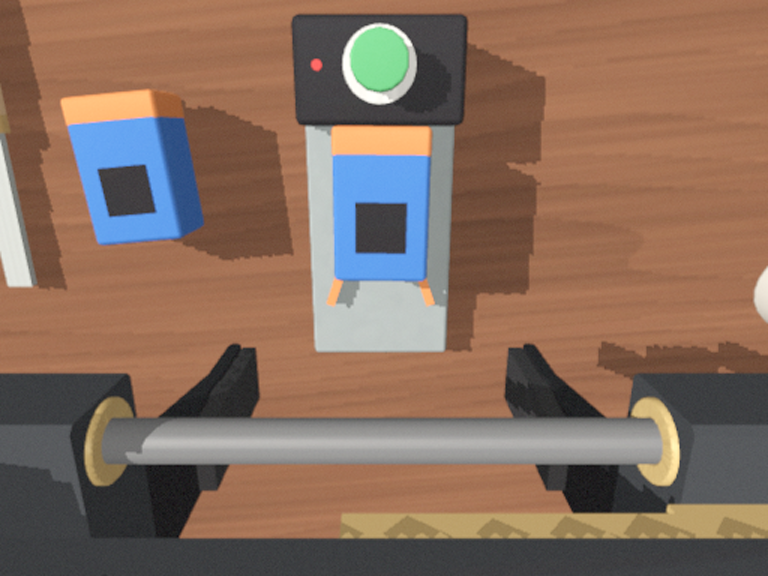

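The battery is home: its nose at row 127 meets the block at row 123, its rear is at dock x -44.6, and it sits square. The green cap is raised at (380,58), and I'll press it with shut fingers.

```bash
python3 -m jog '[[[0,0.9,0,0,0],[0,1,0,0,0],[0,1,0,0,0],[0,0,0,0,0],[0,0,0,0,0],[0,0,0,0.8,0],[0,0,0,0.8,0],[0,0,0,0.6,0],[0,0,0,0,0],[0,0,0,0,0]]]' 40
python3 -m jog '[[[0,0,0,0.15,0],[0,0,0,0.15,0],[0,0,0,0,0]]]';python3 -m jog '[[[0,0,0,0.1,0],[0,0,0,0.1,0],[0,0,0,0,0],[0,0,0,0,0]]]'
```

```text
time: 15.3
position: [0.6629, 0.0162, 0.1035]
tool_rot: [3.138, -0.136, 0.003]
ft_force: [-0.3, -0.4, 1.3]
grip_width: 0.02
time: 15.68
position: [0.6622, 0.0158, 0.0893]
tool_rot: [3.138, -0.136, -0.002]
ft_force: [-0.1, 0.4, -0.2]
grip_width: 0.006
time: 16.18
position: [0.6627, 0.016, 0.0819]
tool_rot: [3.139, -0.136, -0.0]
ft_force: [-0.4, 0.6, 0.3]
grip_width: 0.007
```

```bash
python3 -m jog '[[[0,0,0,0.08,0],[0,0,0,0,0]]]';python3 -m jog '[[[0,0,0,0.06,0],[0,0,0,0,0]]]';python3 -m jog '[[[0,0,0,0.06,0],[0,0,0,0,0],[0,0,0,0,0]]]'
```

```text
time: 16.42
position: [0.6625, 0.0159, 0.0784]
tool_rot: [3.139, -0.136, -0.001]
ft_force: [-1.1, 0.3, 0.8]
grip_width: 0.003
time: 16.68
position: [0.6625, 0.0159, 0.0761]
tool_rot: [3.138, -0.136, -0.001]
ft_force: [0.1, 0.1, -0.6]
grip_width: 0.004
time: 17.05
position: [0.6626, 0.0159, 0.0739]
tool_rot: [3.139, -0.136, -0.0]
ft_force: [-0.0, -0.4, -0.5]
grip_width: 0.006
```

The tool is at z=0.074 with no force, which I did not expect, so I'll look.

Run:
```python
from h import *
im,d,K,P=grab("side"); save("s3",im,(140,150,270,240),6)
im,d,K,P=grab("wrist"); save("w4",im)
```

```text
(no output)
```

View pics/s3.png

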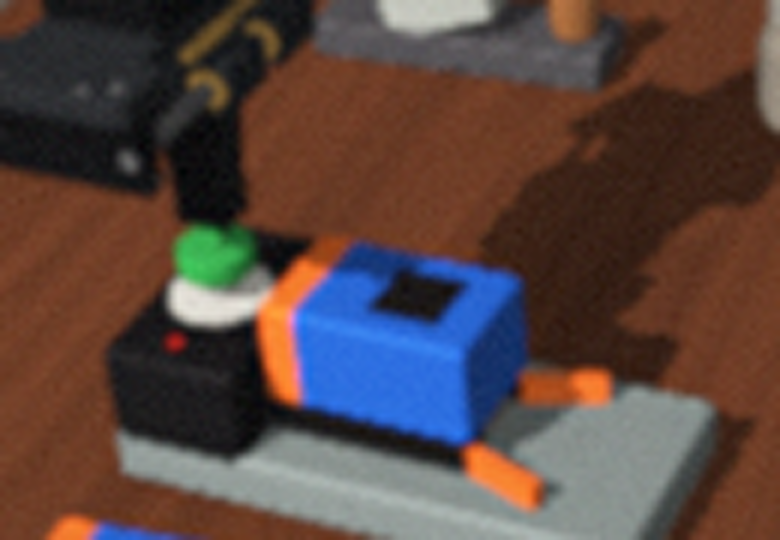

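Run:
```python
from h import *
print(get_state()["position"],get_state()["ft_force"])
im,d,K,P=grab("side"); w=cloud(d,K,P)
hsv=cv2.cvtColor(im,cv2.COLOR_RGB2HSV).astype(int); H,S,V=[hsv[...,i] for i in range(3)]
near=(np.hypot(w[...,0]-.663,w[...,1]-.016)<.05)
g=near&(H>45)&(H<80)&(S>100); print("cap",g.sum(),np.percentile(w[g],[2,50,98],axis=0).round(4).tolist())
f=near&(V<60)&(w[...,2]>.072)&(w[...,2]<.13); print("finger",f.sum(),np.percentile(w[f],[2,50,98],axis=0).round(4).tolist())
```

```text
[0.66272763 0.0159192  0.07401987] [1.04749635 0.42687343 0.27125664]
cap 136 [[0.6236, 0.0001, 0.0811], [0.6566, 0.0216, 0.0892], [0.6777, 0.0415, 0.4116]]
finger 104 [[0.6492, 0.0095, 0.1043], [0.6552, 0.0239, 0.1178], [0.6721, 0.0273, 0.1293]]
```

View pics/w4.png

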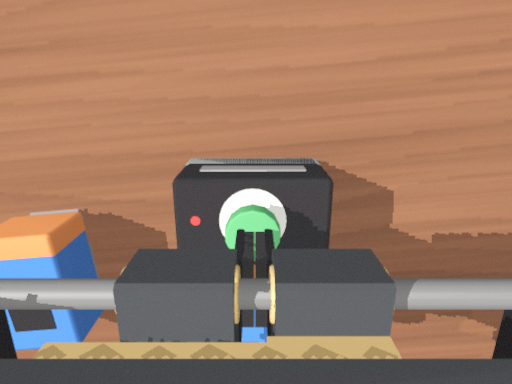

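Run:
```python
from h import *
im,d,K,P=grab("wrist"); w=cloud(d,K,P); s,T=tool()
print("block",w[180:240,185:215,2].mean(), w[100:140,50:150,2].mean(), "at block xy",np.nanmean(w[215:225,185:190],(0,1)))
for r in range(195,300,8): print(r,[tuple(w[r,c].round(3)) for c in (232,243,254,265)], im[r,243])
print(s["joint_positions"])
ims,ds,Ks,Ps=grab("side"); ws=cloud(ds,Ks,Ps)
u0,v0=140+210//6,150; 
for v in range(175,200,2): print(v,ws[v,170:182:3].round(3).tolist(),ims[v,175])
```

```text
block nan nan at block xy [0.66748708 0.05722328 0.06566121]
195 [(np.float64(0.681), np.float64(0.027), np.float64(0.065)), (np.float64(0.681), np.float64(0.02), np.float64(0.068)), (np.float64(0.68), np.float64(0.014), np.float64(0.067)), (np.float64(0.68), np.float64(0.007), np.float64(0.067))] [255 255 255]
203 [(np.float64(0.676), np.float64(0.028), np.float64(0.067)), (np.float64(0.676), np.float64(0.021), np.float64(0.067)), (np.float64(0.675), np.float64(0.014), np.float64(0.067)), (np.float64(0.675), np.float64(0.007), np.float64(0.067))] [255 255 255]
211 [(np.float64(0.671), np.float64(0.028), np.float64(0.068)), (np.float64(0.678), np.float64(0.02), np.float64(0.087)), (np.float64(0.678), np.float64(0.014), np.float64(0.089)), (np.float64(0.677), np.float64(0.008), np.float64(0.088))] [120 209 140]
219 [(np.float64(0.674), np.float64(0.027), np.float64(0.089)), (np.float64(0.675), np.float64(0.02), np.float64(0.091)), (np.float64(0.674), np.float64(0.014), np.float64(0.091)), (np.float64(0.673), np.float64(0.008), np.float64(0.09))] [146 242 167]
227 [(np.float64(0.67), n
[... 3277 characters left out ...]
0.106], [0.728, -0.119, 0.0]] [19 51 24]
189 [[0.749, -0.105, -0.001], [0.671, 0.013, 0.09], [0.663, 0.013, 0.091], [0.657, 0.008, 0.089]] [ 59 171  79]
191 [[0.674, 0.022, 0.089], [0.668, 0.018, 0.088], [0.66, 0.018, 0.089], [0.653, 0.017, 0.09]] [ 61 177  83]
193 [[0.671, 0.029, 0.089], [0.662, 0.03, 0.091], [0.656, 0.026, 0.09], [0.649, 0.026, 0.091]] [ 61 183  87]
195 [[0.671, 0.03, 0.084], [0.661, 0.033, 0.087], [0.655, 0.03, 0.086], [0.649, 0.026, 0.085]] [ 57 172  79]
197 [[0.681, 0.016, 0.066], [0.662, 0.033, 0.081], [0.655, 0.031, 0.082], [0.651, 0.024, 0.078]] [ 81 150  90]
199 [[0.677, 0.023, 0.066], [0.671, 0.02, 0.065], [0.661, 0.022, 0.068], [0.656, 0.017, 0.065]] [208 207 200]
```

The cameras agree that the cap is still up at z≈0.090 and the fingertips are at about 0.102. So with the jaws shut the tips sit some 28 mm above the reported TCP. I'll keep lowering, guided by force.

```bash
python3 -m jog '[[[0,0,0,0.1,0],[0,0,0,0.1,0],[0,0,0,0,0]]]';python3 -m jog '[[[0,0,0,0.1,0],[0,0,0,0,0]]]';python3 -m jog '[[[0,0,0,0.1,0],[0,0,0,0,0]]]'
```

```text
time: 17.68
position: [0.6621, 0.0159, 0.0652]
tool_rot: [3.138, -0.136, -0.002]
ft_force: [0.2, 0.7, -0.7]
grip_width: 0.006
time: 17.92
position: [0.6626, 0.0159, 0.0617]
tool_rot: [3.139, -0.136, -0.0]
ft_force: [0.6, -0.7, 0.1]
grip_width: 0.004
time: 18.18
position: [0.6628, 0.0159, 0.0579]
tool_rot: [3.139, -0.136, 0.0]
ft_force: [0.4, -1.0, 1.3]
grip_width: 0.003
```

Run:
```python
from h import *
im,d,K,P=grab("wrist"); w=cloud(d,K,P)
hsv=cv2.cvtColor(im,cv2.COLOR_RGB2HSV).astype(int); H,S,V=[hsv[...,i] for i in range(3)]
near=(np.hypot(w[...,0]-.663,w[...,1]-.016)<.03)
g=near&(H>45)&(H<80)&(S>70); print("cap",g.sum(),np.percentile(w[g],[2,50,98],axis=0).round(4).tolist())
ims,ds,Ks,Ps=grab("side"); ws=cloud(ds,Ks,Ps)
for v in range(183,203,2): print(v,ws[v,170:182:3].round(3).tolist(),ims[v,175])
a=cv2.resize(im[150:300,160:350],None,fx=3,fy=3); b=cv2.resize(ims[150:225,140:235],None,fx=6,fy=6); save("m5",np.hstack([a[:450,:400],b[:450,:400]]))
```

```text
cap 1182 [[0.6633, 0.0019, 0.0773], [0.6738, 0.015, 0.0858], [0.6791, 0.0302, 0.1106]]
183 [[0.668, 0.026, 0.116], [0.66, 0.027, 0.118], [0.651, 0.028, 0.12], [0.651, 0.014, 0.112]] [14 11 10]
185 [[0.67, 0.025, 0.109], [0.661, 0.026, 0.112], [0.653, 0.027, 0.113], [0.651, 0.016, 0.107]] [10 15 13]
187 [[0.673, 0.021, 0.101], [0.663, 0.025, 0.105], [0.655, 0.025, 0.106], [0.653, 0.015, 0.1]] [14 16 13]
189 [[0.672, 0.024, 0.097], [0.665, 0.023, 0.097], [0.655, 0.025, 0.101], [0.652, 0.017, 0.096]] [11  9 15]
191 [[0.744, -0.095, -0.001], [0.666, 0.023, 0.091], [0.657, 0.024, 0.094], [0.652, 0.019, 0.091]] [15 14 17]
193 [[0.675, 0.022, 0.083], [0.665, 0.024, 0.087], [0.655, 0.028, 0.091], [0.65, 0.023, 0.088]] [25 68 31]
195 [[0.671, 0.03, 0.084], [0.663, 0.03, 0.085], [0.657, 0.027, 0.084], [0.65, 0.024, 0.083]] [ 58 172  78]
197 [[0.681, 0.015, 0.066], [0.662, 0.032, 0.081], [0.656, 0.029, 0.08], [0.65, 0.025, 0.078]] [ 53 173  77]
199 [[0.677, 0.023, 0.065], [0.663, 0.033, 0.075], [0.655, 0.032, 0.076], [0.654, 0.02, 0.068]] [145 177 140]
201 [[0.674, 0.03, 0.065], [0.667, 0.028, 0.065], [nan, nan, nan], [0.652, 0.025, 0.066]] [225 220 211]
```

View pics/m5.png

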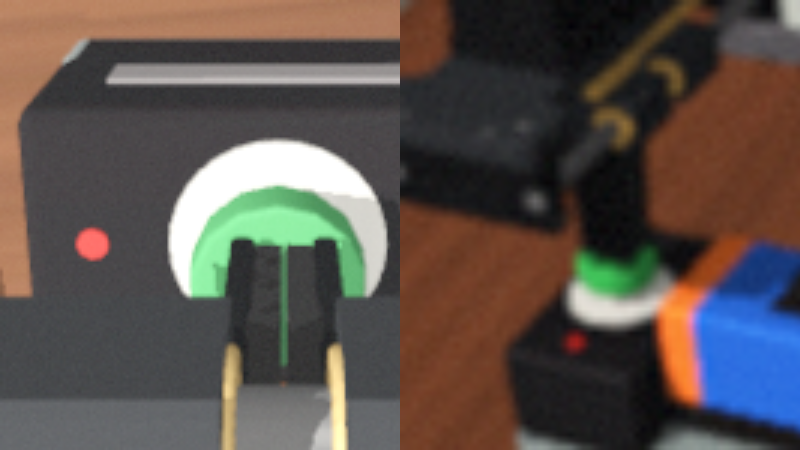

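The cap is now partly down, with its top at about 0.0855. About 7 mm of travel remains.

```bash
python3 -m jog '[[[0,0,0,0.1,0],[0,0,0,0,0]]]';python3 -m jog '[[[0,0,0,0.08,0],[0,0,0,0,0]]]';python3 -m jog '[[[0,0,0,0.06,0],[0,0,0,0,0]]]'
```

```text
time: 18.52
position: [0.6628, 0.016, 0.0537]
tool_rot: [-3.139, 0.136, -0.0]
ft_force: [-0.7, 0.2, 1.5]
grip_width: 0.008
time: 18.77
position: [0.6628, 0.016, 0.0513]
tool_rot: [3.138, -0.136, 0.001]
ft_force: [-1.1, -0.9, 6.4]
grip_width: 0.005
time: 19.02
position: [0.6629, 0.016, 0.0511]
tool_rot: [3.138, -0.136, 0.001]
ft_force: [-6.4, 0.0, 15.3]
grip_width: 0.006
```

The force climbs to 15 N with no more travel, so the cap has bottomed. One small extra press, then I back off and verify.

```bash
python3 -m jog '[[[0,0,0,0.04,0],[0,0,0,0,0]]]';python3 -m jog '[[[0,0,0,-0.3,0],[0,0,0,-1,0],[0,-0.5,0,-1,0],[0,-1,0,-1,0],[0,-1,0,0,0],[0,-0.9,0,0,0],[0,0,0,0,0],[0,0,0,0,0]]]'
python3 - <<'E'
from h import *
im,d,K,P=grab("wrist"); w=cloud(d,K,P); save("w6",im)
R5=np.radians(-4.88); O=np.array([.5864,.0226])
q=w[...,:2]-O; D=np.stack([q[...,0]*np.cos(R5)+q[...,1]*np.sin(R5),-q[...,0]*np.sin(R5)+q[...,1]*np.cos(R5)],-1)
hsv=cv2.cvtColor(im,cv2.COLOR_RGB2HSV).astype(int); H,S,V=[hsv[...,i] for i in range(3)]
near=(np.abs(D[...,0])<.12)&(np.abs(D[...,1])<.06)
g=near&(H>45)&(H<80)&(S>100)&(w[...,2]>.07); print("cap z",g.sum(),np.median(w[g][:,2]))
b=near&(w[...,2]>.08)&(D[...,0]<.05); print("bat",np.percentile(D[b]*1000,[.5,99.5],axis=0).round(1).tolist(),np.median(w[b][:,2]))
im,d,K,P=grab("top"); w2=cloud(d,K,P); z=np.load("top0.npz"); w0=cloud(z["d"],z["K"],z["P"]); 
for n,(a,bb,c,e) in dict(jar=(330,180,365,215),plane=(330,105,360,165),chisel=(138,110,160,190)).items():
    f=lambda w:np.nanmean(w[bb:e,a:c][w[bb:e,a:c,2]>.012],0).round(4); print(n,f(w0),f(w2))
print(get_state()["position"],get_state()["ft_force"])
E
```

```text
time: 19.27
position: [0.663, 0.0159, 0.0511]
tool_rot: [3.137, -0.136, 0.002]
ft_force: [-9.8, -0.6, 23.0]
grip_width: 0.004
time: 20.27
position: [0.5278, 0.0274, 0.1786]
tool_rot: [3.138, -0.137, 0.001]
ft_force: [0.8, 0.7, 0.3]
grip_width: 0.006
cap z 431 0.07948479182841528
bat [[-63.5, -57.6], [40.4, 57.6]] 0.3007539606475909
jar [ 0.4772 -0.2857  0.0649] [ 0.4773 -0.286   0.0651]
plane [ 0.6731 -0.3012  0.0307] [ 0.6736 -0.3012  0.0308]
chisel [0.6594 0.2876 0.0202] [0.6595 0.2876 0.0201]
[0.52802896 0.0276005  0.17846484] [-0.14000968  0.14241202 -0.69903005]
```

View pics/w6.png

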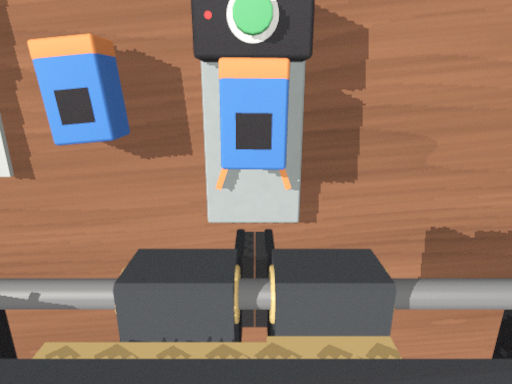

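```bash
python3 -c "
from bench import job; print(job.close_job())"
```

```text
the job is handed in; nothing more can be done
None
```

The job is done and handed in at about 20 s of the 48 s allowed. The leftmost battery is fully home in the 225 x 100 mm dock, and the green switch cap is all the way down.

**Battery:** I felt about 6 N of resistance at the detent, then a pull-in. After that it stopped hard at 21 N with the nose against the end block. After release, its rear edge measured at dock x -44.6 mm, where fully home is -45, and it sat square. The last wrist picture still shows it against the block.

**Cap:** it stopped moving under 15 to 23 N of push, and its top now reads 0.0795 m, where fully down is 0.079.

**Bystanders:** the jar, plane and chisel are within 0.5 mm of where they started.

**Checks that failed or disagreed:**
- **Fingertips:** with the jaws shut they looked about 28 mm higher than the reported TCP, so my first press stopped short of the cap. I finished it by camera and force.
- **Battery re-measurement:** the final numeric check picked up gripper pixels and was useless. For the battery's position after the cap press I relied on the picture.
- **Detent:** I never saw the roller itself, so the click is inferred from the forces and the battery's position.
- **Dock light:** it was still red at the end. The task does not say what it means.

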